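Index a vial shuttle and clear its feed chute

ROBOT

A 6-joint arm with a two-finger parallel gripper is mounted at the origin on a cart in front of the work surface, level with it; the furniture and walls round the work are solid. World frame = base frame: x ahead of the robot, y to its left, z up, the work surface at z = 0. Lengths are in m, angles in rad, forces in N, time in s.
With the tool pointing down it reaches from about 0.375 to 0.75 m from the base axis. Payload 9 kg.
Tool frame: the origin (TCP) lies midway between the tips of the shut fingers; the grasp point (between the pads) lies 19 mm behind it; z points along the fingers, y is the line along which they close (so a half turn about z gives the same grasp; the last joint's range is limited). The gripper opens to 85 mm and grips with 20 to 120 N. Pads are 22 mm wide; open, the fingers measure 114 mm over their backs; the gripper's body (76 mm by 85 mm) begins 54 mm behind the grasp point. The pads swing forward as they close: fully open they stand 13 mm farther back than shut.
Start: joints at [-1.526, 0.104, 0.097, 1.564, 0, 1.353], TCP at [0.156, -0.579, 0.231] pointing down, gripper open.
Joint ranges: [-2.99, 2.99], [-0.84, 1.86], [-1.1, 1.16], [-1.84, 2.11], [-1.51, 1.56], [-3.14, 3.14]. Speed limits (rad/s): [2.22, 2.22, 2.57, 3.14, 3.14, 3.14].

INTERFACE

Orientations are given as a rotation vector (axis times angle).
In Python, from bench import * gives the robot as it stands.
- The arm moves only by the tool play_rows, never from a script. Its argument "steps" is a list of rows, each an object with "offset": the shift along the tool's x, y, z in cm, a list of three; "dr": the turn, a rotation vector about the tool's x, y, z in rad, a list of three. In form: [{"offset": [dx, dy, dz], "dr": [ax, ay, az]}, ...]. A call has 1 to 20 rows; each row shifts and turns the commanded pose from where the row before left it, along the tool's axes as they then stand; what a row does not reach is not made up. A row lasts 1/10 s, in which the tool goes at most 50 mm and 8.59 degrees, less where a joint would pass 70% of its speed; a pose out of reach is approached as far as the arm can. A call with a gripper value outside its range is refused whole. "claw" is the opening, from -1 (shut) to 1 (fully open), so that 0 is half open, set as the call begins (left out, the last holds). The fingers move at their own pace and stop on an object; "squeeze" is the grip in N (left out, the last holds). Time passes only in rows, so rows that do not move let the fingers close. It gives the time, the measured TCP pose, the force, the opening and the grip force at its end, in the units of the state.
- sense(): the state, without advancing time (a new reading comes with each control period).
- read_camera(name): name is "scene" or "top"; returns a dict with "pixels" (400x640x3 uint8, blue, green, red), "vfov" (degrees; the focal length in pixels is half the picture's height over the tangent of half this angle, whatever the lens; pixels are square), "cx", "cy" (the principal point, pixels), "k1" (the pictures are not rectified: a ray, as slopes to the right and down, at radius r is drawn at 1 + k1 r^2 times it, then the intrinsics apply), "origin" and "rotation" of the camera in the world. Camera axes: x right, y down, z forward; pixel columns grow to the right and rows downward; lengths in m; the calibration is good to about 2 mm. A picture is of the moment at which its call begins. There is no depth.
- finish_job(): hands the job in; it is judged then, once.
Trained networks look in the newest picture that a camera, given by its name, has taken for a name from the list of things; names that differ only in an ending like _2 or _b are one class to them, and where a whole thing is asked for, a point or a joint stands for the part that bears it (a point fixed in the world has none). Each returns a list of dicts, best first, with "conf" (0 to 1); they miss things now and then, are a little off and sometimes report something else, mostly with a low value. They report only what shows in the picture. A call takes as long as a camera call. They do not tell look-alikes from the thing itself.
- look_for(target, camera): "at" ([row, column] in pixels, amid what is visible of it).
- regions_of(target, camera): "mask" (400x640 bool, what is visible of it) and "at" ([row, column] in pixels, amid what is visible of it).
- spot_point(target, camera): "at" ([row, column] in pixels: a listed point, or the origin of a listed thing).
The state is a dict: "clock": time; "joint_pos": joint angles; "dq": joint speeds; "tau": joint torques, N m; "eef_pos": TCP position; "ee_rot": TCP orientation; "force": force on the tool from outside, world axes, zero at the start; "ft_torque": the same for the moment, N m; "grip_width": finger opening in m; "gripper_force": force on a finger pad.
Only numpy, scipy, OpenCV 4.12 (cv2) and the standard library are available. Lean on these libraries where they do the work, as an engineer would, in place of code of your own. Each camera call takes 0.05 s, during which the arm holds its last target. There are 200 camera calls.

TASK

The vial feeder is parked between its two chutes and a rubber stopper has fallen into the one that holds the vials. Pull up the black plunger knob on the sliding carriage and twist it so that it stays up, slide the carriage until its pocket is in line with the chute that holds the vials, and twist the knob back so that the pin drops fully home and locks the carriage there. Only then lift the stopper out, so that the vials roll down and the first one lies in the pocket, set the stopper down on the white tile, and leave the bottles, the beaker and the crucible where they stand.

Things in the scene. Friction and masses are not known exactly. Their poses are not given: they have to be found in the camera images.
- base: Fixed dark steel base plate, 84 x 250 x 6 mm. Origin on the worktop under the middle of the rail; x points uphill to the chutes (away from the robot), y along the rail to the left. An index bar 24 mm wide lies along y at x = -45 mm, top 22 mm high, with three notches 13 mm wide at y = -70, 0, +70 mm for the plunger's 8 mm round-nosed pin.
- carriage (a joint): Position of the aluminium carriage along the base's y, m: about 0 at the start (middle notch), range -0.080 to 0.080; +0.070 and -0.070 are in line with the left and right chute (the other notches). 1.5 N of friction with the pin out, locked (2 to 3 mm of play) with the pin in a notch. 78 mm wide along y, from x = -60 to +17 mm of the base; pocket walls up to z = 47 mm.
- pocket (a point): Middle of the floor of the carriage's open pocket, which takes one lying vial: 70 mm wide along y, 27 mm deep along x, open towards the chutes. Lies 3 mm uphill of the base's origin line at z = 20 mm; axes as those of the base.
- plunger (a joint): Lift of the plunger, m: 0 = fully down, to 0.016; a spring pushes down with 6 to 9 N. Above 0.0105 a cross pin clears the slotted collar and the knob can turn; turned past 0.5 rad it rests on the collar at 0.0105, held out. Lower, the slot keeps the turn under about 0.25 rad. With the knob turned back it drops to 0 over a notch, and stops at 0.007 off a notch.
- knob (a joint): Twist of the knob, rad: 0 = bar grip along the base's y axis (stop), grows anticlockwise seen from above, to a stop at 1.35. It stays where it is left (a little friction).
- knob_grip (a point): Grasp point of the black knob, an upright bar grip 34 mm long, 12 thick, 24 tall; on its axis, 8 mm below its top, 16 above its underside; a collar 28 x 26 mm ends 8 mm below that (pin down). y runs along the bar, x across it, z up. 80 mm above the worktop with the pin down, 45 mm on the robot's side of the rail's middle line; it moves with the carriage and rises with the plunger.
- chute_full: Fixed aluminium chute that holds the vials, the left or the right one of two equal chutes, 70 mm to either side of the base's middle. Origin on the worktop under the middle of its mouth (low end); x uphill, y left, parallel to the base. Trough floor 22 mm high at the mouth, rising at 0.24 rad over 150 mm; 60 mm wide inside, 68 outside; walls 18 mm above the floor.
- chute_empty: The other, equal chute, which is empty. Origin and axes likewise.
- stopper_mid (a point): Middle of the black rubber stopper, a tapered plug 32 mm tall and 36 mm across its wide top (about 28 mm at the foot), about 45 g. It stands wide end up on the sloping floor near the mouth of the full chute, leaning with the slope (0.24 rad, its top towards the low end), and holds back the vials. Its upper 14 mm stand above the chute's walls.
- vial_front_mid (a point): Middle of the vial next to the stopper: a capped vial 22 mm across, 58 mm long, 16 g, lying across the chute; it rolls freely.
- vial_mid_mid (a point): Middle of the second vial, equal size, lying against the first, further uphill.
- vial_back_mid (a point): Middle of the third vial, furthest uphill, equal size.
- tile: Fixed white glazed tile lying on the worktop to the left, 100 (x) x 160 (y) x 6 mm; origin at the centre of its underside.
- wash_bottle_mid (a point): Bystander: yellow wash bottle with a bent spout, 70 x 82 mm and 259 mm tall, standing between feeder and tile; point on its axis 100 mm above its foot.
- white_bottle_mid (a point): Bystander: white capped bottle, 43 mm across, 99 mm tall, beside the feeder; point half-way up.
- beaker_mid (a point): Bystander: small glass beaker, 54 mm across, 66 mm tall, on the other side of the feeder; point half-way up.
- crucible_mid (a point): Bystander: white porcelain crucible, 39 mm across, 30 mm tall, in front of the feeder; point half-way up.
There are look-alikes about, which are no part of the job. What is shaped like the part that bears vial_front_mid but pink is not meant. Leave any green look-alike of the part that bears vial_mid_mid alone.

How it is judged:
On the way, in this order (a step that is already met when the one before it is completed fails the run):
1. the knob is pulled up and twisted so that the plunger is held out (value of joint plunger above 0.008 m and value of joint knob above 0.5 rad), for 0.2 s.
2. with the plunger still out, the carriage's pocket is brought into line with the full chute (within 12 mm) (y of pocket in the frame of chute_full between -0.012 and 0.012 m and value of joint plunger above 0.005 m), for 0.05 s.
3. the plunger is home and locks the carriage there (y of pocket in the frame of chute_full between -0.006 and 0.006 m and value of joint plunger below 0.0025 m), for 0.2 s.
4. the stopper is lifted clear of the chute (z of stopper_mid in the frame of chute_full above 0.08 m), for 0.05 s.
At the end, for the whole second after the job is handed in: The plunger is fully down (lift under 2.5 mm) with the pocket in line with the full chute within 6 mm; the first vial lies in the pocket, the two others have rolled down behind it in the chute; the stopper lies or stands at rest on the tile, its middle over the tile (all of step 3 and x of vial_front_mid in the frame of pocket between -0.012 and 0.012 m and y of vial_front_mid in the frame of pocket between -0.02 and 0.02 m and z of vial_front_mid in the frame of pocket between -0.003 and 0.022 m and x of vial_mid_mid in the frame of chute_full between -0.015 and 0.045 m and x of vial_back_mid in the frame of chute_full between 0 and 0.068 m and y of vial_mid_mid in the frame of chute_full between -0.02 and 0.02 m and y of vial_back_mid in the frame of chute_full between -0.02 and 0.02 m and height (world z) of each of vial_mid_mid, vial_back_mid above 0.022 m and x of stopper_mid in the frame of tile between -0.05 and 0.05 m and y of stopper_mid in the frame of tile between -0.08 and 0.08 m and z of stopper_mid in the frame of tile between 0.01 and 0.034 m and linear speed of each of stopper, vial_front, vial_mid below 0.03 m/s); the robot touches nothing.
It fails at once if the wash bottle is moved by more than 25 mm or knocked over (distance of wash_bottle_mid from where it was at the start of the episode above 0.025 m).
It fails at once if the white bottle is moved by more than 25 mm or knocked over (distance of white_bottle_mid from where it was at the start of the episode above 0.025 m).
It fails at once if the beaker is moved by more than 25 mm or knocked over (distance of beaker_mid from where it was at the start of the episode above 0.025 m).
It fails at once if the crucible is moved by more than 25 mm or knocked over (distance of crucible_mid from where it was at the start of the episode above 0.025 m).
It also fails if it takes over 62 s, if anything falls off the work surface, if the arm or the gripper's body presses on something with over 40 N, if the wrist force passes 120 N, or if a joint passes its speed limit or range.

## Working session

There is one attempt and no reset: what is moved stays moved. The work goes in short steps, Python scripts to look and compute and a tool call to move; the robot and the scene stay as the last step left them, time stands still between calls to the robot, and variables do not carry over. Pictures are saved under pics/ and viewed, at most 10 in all, crops included, and the job is handed in when it is done.

Besides the shell and the picture viewer there is one more tool, called after "Call:" by a JSON object that holds its "name" and its "arguments". play_rows: Moves the arm, as the interface text tells. Its arguments: {"type":"object","properties":{"steps":{"type":"array"},"claw":{"type":"number"},"squeeze":{"type":"number"}},"required":["steps"]}

```bash
mkdir -p pics
cat > h.py <<'E'
from bench import *
import numpy as np, cv2
from scipy.spatial.transform import Rotation as R
def ray(c,at):
    f=200/np.tan(np.radians(c["vfov"])/2)
    u=np.array([(at[1]-c["cx"])/f,(at[0]-c["cy"])/f]); s=u.copy()
    for _ in range(20): s=u/(1+c["k1"]*(s@s))
    return np.array(c["origin"]),np.array(c["rotation"])@np.array([s[0],s[1],1])
def atz(c,at,z):
    o,d=ray(c,at); return o+d*(z-o[2])/d[2]
def proj(c,p):
    f=200/np.tan(np.radians(c["vfov"])/2)
    q=np.array(c["rotation"]).T@(np.array(p)-c["origin"]); s=q[:2]/q[2]; s=s*(1+c["k1"]*(s@s))
    return [s[1]*f+c["cy"],s[0]*f+c["cx"]]
def tri(c1,a1,c2,a2):
    o1,d1=ray(c1,a1);o2,d2=ray(c2,a2)
    t=np.linalg.lstsq(np.c_[d1,-d2],o2-o1,rcond=None)[0]
    p,q=o1+d1*t[0],o2+d2*t[1]; return (p+q)/2,np.linalg.norm(p-q)
E
python3 - <<'E'
from h import *
C={n:read_camera(n) for n in("scene","top")}
for n in C:
    cv2.imwrite(f"pics/{n}0.png",C[n]["pixels"]); print(n,C[n]["origin"],C[n]["vfov"],C[n]["k1"],C[n]["rotation"])
for t in ["base","pocket","knob_grip","chute_full","chute_empty","stopper_mid","vial_front_mid","vial_mid_mid","vial_back_mid","tile","wash_bottle_mid","white_bottle_mid","beaker_mid","crucible_mid"]:
    r={n:spot_point(t,n) for n in C}
    s=t
    for n in C: s+=f" {n}:"+str([(np.round(x["at"]).tolist(),round(x["conf"],2)) for x in r[n][:3]])
    if r["scene"] and r["top"]:
        p,e=tri(C["scene"],r["scene"][0]["at"],C["top"],r["top"][0]["at"]); s+=f" {np.round(p,4)} {e:.4f}"
    print(s)
print(sense())
E
```

```text
scene [-0.34463691 -0.70166712  0.62823868] 48.8094652818651 -0.0917145542034047 [-1.86242959  0.88160493 -0.56428567]
top [ 0.39152914 -0.02169893  1.14630017] 51.13652703304184 5.608724948258171e-05 [-2.14150259  2.16666018 -0.11461639]
base scene:[] top:[([206.0, 364.0], 0.9)]Traceback (most recent call last):
  File "<stdin>", line 10, in <module>
  File "h.py", line 17, in tri
    t=np.linalg.lstsq(np.c_[d1,-d2],o2-o1,rcond=None)[0]
      ~~~~~~~~~~~~~~~^^^^^^^^^^^^^^^^^^^^^^^^^^^^^^^^
    raise LinAlgError('Incompatible dimensions')
numpy.linalg.LinAlgError: Incompatible dimensions
```

Rotation is a rotation vector; fix.

```bash
sed -i 's/np.array(c\["rotation"\])/R.from_rotvec(c["rotation"]).as_matrix()/' h.py
cat > loc.py <<'E'
from h import *
import sys
def locate(names,k=3):
    C={n:read_camera(n) for n in("scene","top")}
    for t in names:
        r={n:spot_point(t,n) for n in C}
        s=t
        for n in C: s+=f" {n}:"+str([(np.round(x["at"]).tolist(),round(x["conf"],2)) for x in r[n][:k]])
        if r["scene"] and r["top"]:
            p,e=tri(C["scene"],r["scene"][0]["at"],C["top"],r["top"][0]["at"]); s+=f" {np.round(p,4)} {e:.4f}"
        print(s)
    return C
E
python3 - <<'E'
from loc import *
locate(["base","pocket","knob_grip","chute_full","chute_empty","stopper_mid","vial_front_mid","vial_mid_mid","vial_back_mid","tile","wash_bottle_mid","white_bottle_mid","beaker_mid","crucible_mid"])
print(sense())
E
```

```text
base scene:[([242.0, 353.0], 0.69)] top:[([207.0, 365.0], 0.76)] [ 0.5145 -0.122   0.0055] 0.0039
pocket scene:[([233.0, 351.0], 0.88), ([221.0, 349.0], 0.33)] top:[([204.0, 363.0], 0.85)] [ 0.5194 -0.1131  0.0294] 0.0066
knob_grip scene:[([223.0, 346.0], 0.58)] top:[([221.0, 370.0], 0.65), ([176.0, 383.0], 0.48)] [ 0.4701 -0.127   0.0861] 0.0045
chute_full scene:[([244.0, 377.0], 0.55)] top:[([195.0, 382.0], 0.73)] [ 0.5506 -0.1734  0.001 ] 0.0017
chute_empty scene:[([232.0, 332.0], 0.88)] top:[([203.0, 340.0], 0.78)] [ 0.5232 -0.0498  0.0084] 0.0140
stopper_mid scene:[([226.0, 383.0], 0.55)] top:[([182.0, 385.0], 0.67)] [ 0.5788 -0.1739  0.0457] 0.0014
vial_front_mid scene:[([243.0, 428.0], 0.51), ([221.0, 388.0], 0.43)] top:[([167.0, 424.0], 0.7), ([173.0, 379.0], 0.54), ([206.0, 363.0], 0.51)] [ 0.6241 -0.2874  0.0145] 0.0000
vial_mid_mid scene:[([280.0, 426.0], 0.77), ([216.0, 390.0], 0.51)] top:[([164.0, 380.0], 0.55), ([223.0, 452.0], 0.53)] [ 0.6995 -0.2235 -0.1835] 0.0776
vial_back_mid scene:[([213.0, 390.0], 0.6)] top:[([158.0, 377.0], 0.52)] [ 0.6433 -0.1533  0.0526] 0.000
[... 489 characters left out ...]
9 -0.1689  0.0161] 0.0098
{'clock': 1.8, 'joint_pos': array([-1.52573012e+00,  1.04056041e-01,  9.72953713e-02,  1.56392445e+00,
       -7.65613794e-06,  1.35310896e+00]), 'dq': array([ 0.00228121,  0.0005018 , -0.00051111,  0.00152547,  0.00032748,
        0.00014549]), 'tau': array([-1.15287196e-03, -5.56750202e+01,  5.03762448e+01,  7.38548042e-04,
       -4.12645923e-04,  1.83524782e-05]), 'eef_pos': array([ 0.15585954, -0.57942419,  0.23135389]), 'ee_rot': array([ 3.11441072e+00,  4.11531654e-01, -2.70388121e-05]), 'force': array([ 0.60434374,  0.06864806, -0.40660165]), 'ft_torque': array([-0.01544811,  0.04421383,  0.04873725]), 'gripper_force': 0.0, 'grip_width': 0.08552495554971326}
```

View pics/scene0.png

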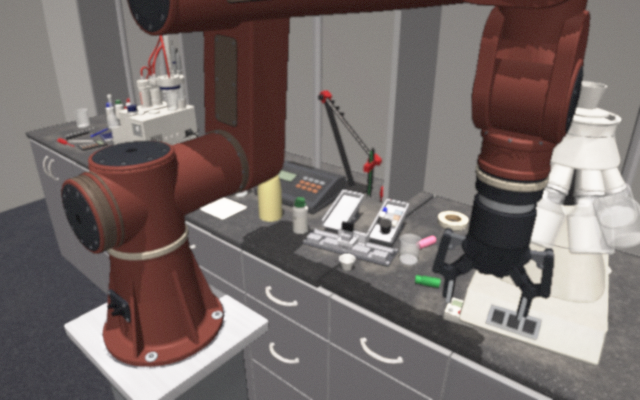

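View pics/top0.png

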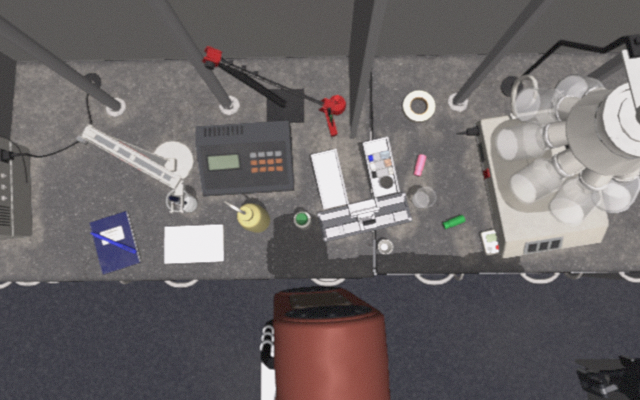

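Run:
```python
from h import *
im=cv2.imread("pics/top0.png")[125:260,295:435]
cv2.imwrite("pics/topc.png",cv2.resize(im,None,fx=4.4,fy=4.4,interpolation=cv2.INTER_CUBIC))
im=cv2.imread("pics/scene0.png")[180:280,290:450]
cv2.imwrite("pics/scc.png",cv2.resize(im,None,fx=5,fy=5,interpolation=cv2.INTER_CUBIC))
```

```text
(no output)
```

View pics/topc.png

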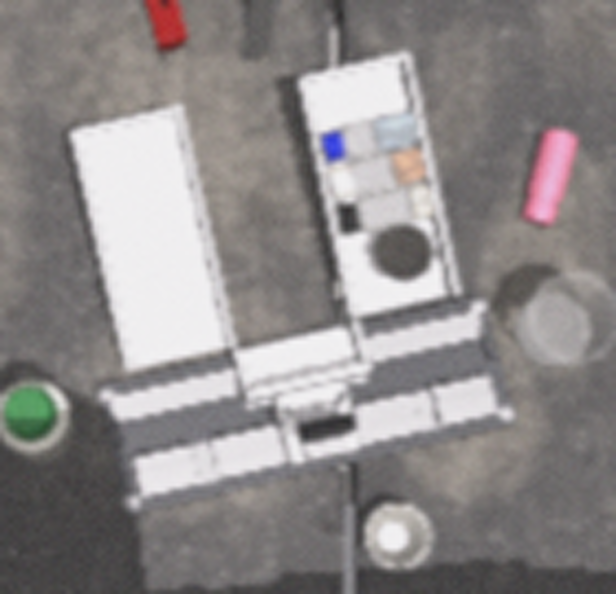

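View pics/scc.png

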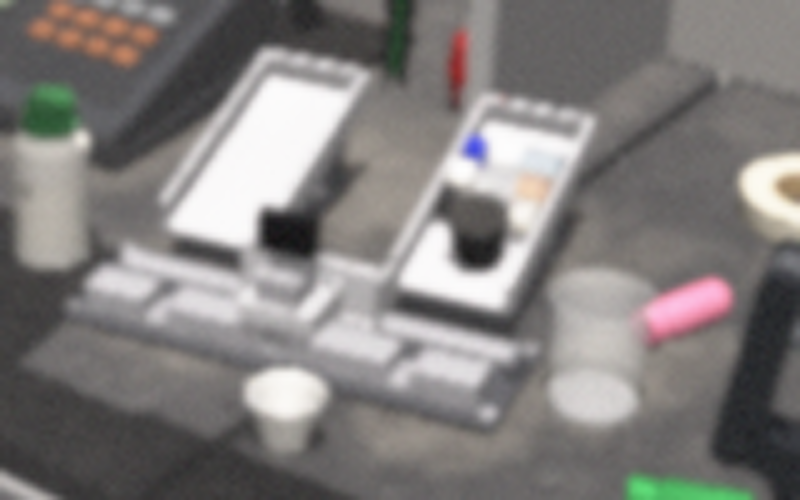

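Run:
```python
from h import *
c=read_camera("top");s=read_camera("scene")
def T(p,z): return atz(c,[(p[1]+.5)/4.4-.5+125,(p[0]+.5)/4.4-.5+295],z)
def S(p,z): return atz(s,[(p[1]+.5)/5-.5+180,(p[0]+.5)/5-.5+290],z)
fl,fr,bl,br=[T(p,.006)[:2] for p in((135,503),(510,415),(105,397),(480,307))]
print(fl,fr,bl,br, np.linalg.norm(fl-fr),np.linalg.norm(fl-bl))
o=(fl+fr+bl+br)/4; v=(fl-fr+bl-br); yaw=np.arctan2(-v[0],v[1]); u=(bl-fl+br-fr); print("base",o,yaw,np.arctan2(u[1],u[0]))
M=np.array([[np.cos(yaw),-np.sin(yaw)],[np.sin(yaw),np.cos(yaw)]])
print("knob pred",o+M@[-.045,0],"seen top",T((327,426),.088),"scene",S((289,232),.08))
st=T((401,250),.066); print("stopper top",st,"in base",M.T@(st[:2]-o),"scene",S((478,228),.05))
# scene base corners check
for q in([-.042,.125],[-.042,-.125],[.042,-.125]):
    p=o+M@q; r=proj(s,[*p,.006]); print("scene pred crop",(r[1]-290)*5,(r[0]-180)*5)
im=c["pixels"].min(2); m=np.zeros_like(im);m[215:275,155:235]=im[215:275,155:235]
n,l,stt,ce=cv2.connectedComponentsWithStats((m>200).astype(np.uint8)); i=1+np.argmax(stt[1:,4]); print("tile",atz(c,ce[i][::-1],.006),stt[i])
print(sense()["clock"])
def ang(): return R.from_rotvec(sense()["ee_rot"]).as_matrix()
print(ang())
```

```text
[ 0.43046099 -0.01340217] [ 0.4822098  -0.24648934] [0.49645112 0.00451047] [ 0.55002408 -0.23022145] 0.23876256901572196 0.0683780620767147
base [ 0.4897865  -0.12140062] 0.22144155537934943 0.2501028440437281
knob pred [ 0.44588531 -0.13128425] seen top [ 0.47059996 -0.12503811  0.088     ] scene [ 0.46621455 -0.13234529  0.08      ]
stopper top [ 0.57646212 -0.17359169  0.066     ] in base [ 0.07309612 -0.06995377] scene [ 0.5796996  -0.17786523  0.05      ]
scene pred crop 50.30227710465567 309.29973609059374
scene pred crop 488.2442329723571 426.1144202154233
scene pred crop 539.3189493034276 346.21960939109755
tile [0.42176817 0.34605966 0.006     ] [ 165  225   58   38 2111]
1.9
[[ 9.65668294e-01  2.59778261e-01  1.97450494e-05]
 [ 2.59778261e-01 -9.65668279e-01 -1.75541168e-04]
 [-2.65346114e-05  1.74643875e-04 -9.99999984e-01]]
```

Call:
{"name": "play_rows", "arguments": {"steps": [{"offset": [2.34,-1.97,0],"dr": [0,0,0]},{"offset": [2.34,-1.97,0],"dr": [0,0,0]},{"offset": [2.34,-1.97,0],"dr": [0,0,0]},{"offset": [2.34,-1.97,0],"dr": [0,0,0]},{"offset": [2.34,-1.97,0],"dr": [0,0,0]},{"offset": [2.34,-1.97,0],"dr": [0,0,0]},{"offset": [2.34,-1.97,0],"dr": [0,0,0]},{"offset": [2.34,-1.97,0],"dr": [0,0,0]},{"offset": [2.34,-1.97,0],"dr": [0,0,0]},{"offset": [2.34,-1.97,0],"dr": [0,0,0]},{"offset": [2.34,-1.97,0],"dr": [0,0,0]},{"offset": [2.34,-1.97,0],"dr": [0,0,0]},{"offset": [2.34,-1.97,0],"dr": [0,0,0]},{"offset": [2.34,-1.97,0],"dr": [0,0,0]},{"offset": [2.34,-1.97,0],"dr": [0,0,0]},{"offset": [2.34,-1.97,0],"dr": [0,0,0]},{"offset": [2.34,-1.97,0],"dr": [0,0,0]},{"offset": [2.34,-1.97,0],"dr": [0,0,0]}], "claw": 0}}

```text
clock: 3.7
eef_pos: [0.4712, -0.1264, 0.2315]
ee_rot: [3.114, 0.412, 0.001]
force: [-0.1, -0.4, 0.1]
grip_width: 0.0427
gripper_force: 0.0
```

Call:
{"name": "play_rows", "arguments": {"steps": [{"offset": [0,0,0],"dr": [0,0,-0.128]},{"offset": [0,0,0],"dr": [0,0,-0.128]},{"offset": [0,0,0],"dr": [0,0,-0.128]},{"offset": [0,0,0],"dr": [0,0,-0.128]},{"offset": [0,0,0],"dr": [0,0,-0.128]},{"offset": [0,0,0],"dr": [0,0,-0.128]},{"offset": [0,0,0],"dr": [0,0,-0.128]},{"offset": [0,0,0],"dr": [0,0,-0.128]},{"offset": [0,0,0],"dr": [0,0,-0.128]},{"offset": [0,0,0],"dr": [0,0,-0.128]},{"offset": [0,0,0],"dr": [0,0,-0.128]},{"offset": [0,0,0],"dr": [0,0,-0.128]},{"offset": [0,0,0],"dr": [0,0,0]},{"offset": [0,0,0],"dr": [0,0,0]}]}}

```text
clock: 5.1
eef_pos: [0.4705, -0.1276, 0.2313]
ee_rot: [1.959, 2.456, -0.0]
force: [0.0, 0.9, -0.4]
grip_width: 0.0427
gripper_force: 0.0
```

```bash
cat >> h.py <<'E'
def st(): 
    s=sense(); m=R.from_rotvec(s["ee_rot"]).as_matrix()
    print(round(s["clock"],2),"p",np.round(s["eef_pos"],4),"ang y",round(np.arctan2(m[1,1],m[0,1]),3),"tilt",np.round(m[:2,2],3),"w",round(s["grip_width"],4),"gf",round(s["gripper_force"],1),"F",np.round(s["force"],1),"q",np.round(s["joint_pos"],2)); return s,m
def to(x,y,z):
    s,m=st(); print("tool cm",np.round(100*m.T@(np.array([x,y,z])-s["eef_pos"]),2))
E
python3 -c "
from h import *
to(.47,-.128,.1)
c=read_camera('scene');cv2.imwrite('pics/s1.png',cv2.resize(c['pixels'][140:280,260:460],None,fx=4,fy=4,interpolation=cv2.INTER_CUBIC))
print(spot_point('knob_grip','scene')[:2])"
```

```text
5.1 p [ 0.4705 -0.1276  0.2313] ang y 0.224 tilt [ 0. -0.] w 0.0427 gf 0.0 F [ 0.   0.9 -0.4] q [-0.53 -0.24 -0.23  1.58 -0.    0.81]
tool cm [-0.03 -0.06 13.13]
[{'at': [224.4, 347.7], 'conf': 0.63}]
```

View pics/s1.png

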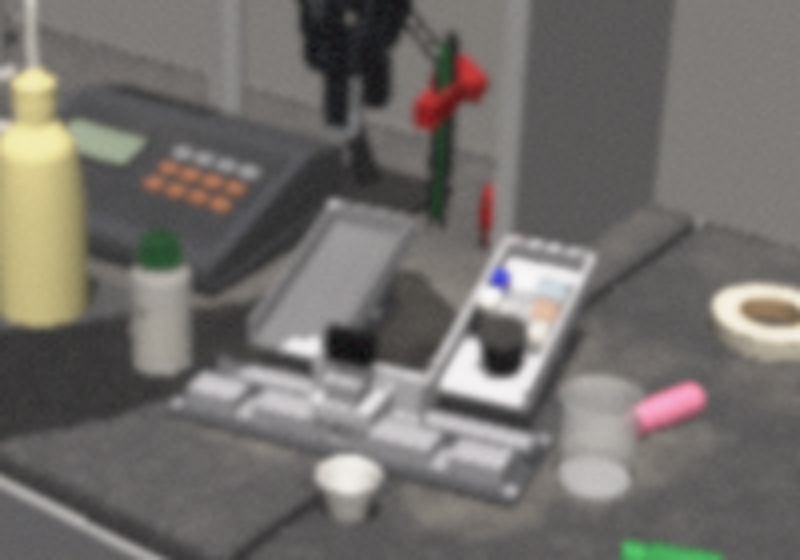

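Call:
{"name": "play_rows", "arguments": {"steps": [{"offset": [0,0,3],"dr": [0,0,0]},{"offset": [0,0,3],"dr": [0,0,0]},{"offset": [0,0,3],"dr": [0,0,0]},{"offset": [0,0,2],"dr": [0,0,0]},{"offset": [0,0,1],"dr": [0,0,0]},{"offset": [0,0,0],"dr": [0,0,0]},{"offset": [0,0,0],"dr": [0,0,0]}]}}

```text
clock: 5.9
eef_pos: [0.4709, -0.1278, 0.1123]
ee_rot: [1.954, 2.458, 0.0]
force: [-1.1, -0.1, 0.1]
grip_width: 0.0428
gripper_force: 0.0
```

```bash
python3 -c "
from h import *
to(.47,-.128,.0765)
c=read_camera('scene');cv2.imwrite('pics/s2.png',cv2.resize(c['pixels'][170:270,290:420],None,fx=6,fy=6,interpolation=cv2.INTER_CUBIC))
t=read_camera('top');cv2.imwrite('pics/t2.png',cv2.resize(t['pixels'][125:260,295:435],None,fx=4.4,fy=4.4,interpolation=cv2.INTER_CUBIC))"
```

```text
5.9 p [ 0.4709 -0.1278  0.1123] ang y 0.227 tilt [ 0.001 -0.001] w 0.0428 gf 0.0 F [-1.1 -0.1  0.1] q [-0.53 -0.23 -0.44  1.36 -0.    0.81]
tool cm [ 0.01 -0.09  3.58]
```

View pics/s2.png

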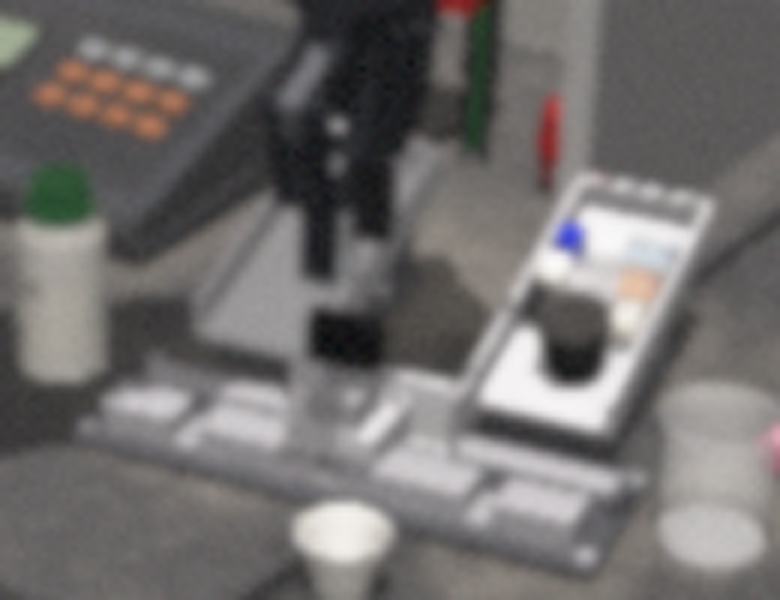

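Call:
{"name": "play_rows", "arguments": {"steps": [{"offset": [0,0,1.2],"dr": [0,0,0]},{"offset": [0,0,1.2],"dr": [0,0,0]},{"offset": [0,0,0.7],"dr": [0,0,0]},{"offset": [0,0,0.5],"dr": [0,0,0]},{"offset": [0,0,0],"dr": [0,0,0]}]}}

```text
clock: 6.5
eef_pos: [0.4699, -0.1273, 0.0742]
ee_rot: [-1.954, -2.458, 0.0]
force: [-0.1, -0.2, 0.4]
grip_width: 0.0427
gripper_force: 0.0
```

Call:
{"name": "play_rows", "arguments": {"steps": [{"offset": [0,0,0],"dr": [0,0,0]},{"offset": [0,0,0],"dr": [0,0,0]},{"offset": [0,0,0],"dr": [0,0,0]},{"offset": [0,0,0],"dr": [0,0,0]},{"offset": [0,0,0],"dr": [0,0,0]},{"offset": [0,0,0],"dr": [0,0,0]}], "claw": -1, "squeeze": 60}}

```text
clock: 7.1
eef_pos: [0.4711, -0.1277, 0.0759]
ee_rot: [1.953, 2.459, 0.001]
force: [2.8, 1.3, 6.0]
grip_width: 0.01
gripper_force: 61.2
```

Call:
{"name": "play_rows", "arguments": {"steps": [{"offset": [0,0,-0.35],"dr": [0,0,0]},{"offset": [0,0,-0.35],"dr": [0,0,0]},{"offset": [0,0,-0.35],"dr": [0,0,0]},{"offset": [0,0,-0.3],"dr": [0,0,0]},{"offset": [0,0,0],"dr": [0,0,0]},{"offset": [0,0,0],"dr": [0,0,0]}]}}

```text
clock: 7.7
eef_pos: [0.4704, -0.1273, 0.0877]
ee_rot: [-1.954, -2.459, -0.001]
force: [7.2, -0.8, -9.4]
grip_width: 0.0105
gripper_force: 59.3
```

```bash
python3 -c "
from loc import *
st(); locate(['knob_grip'])"
```

```text
7.7 p [ 0.4704 -0.1273  0.0877] ang y 0.228 tilt [-0.     0.001] w 0.0105 gf 59.3 F [ 7.2 -0.8 -9.4] q [-0.53 -0.22 -0.48  1.32  0.    0.81]
knob_grip scene:[([218.0, 351.0], 0.66)] top:[]
```

Call:
{"name": "play_rows", "arguments": {"steps": [{"offset": [0,0,0],"dr": [0,0,-0.1]},{"offset": [0,0,0],"dr": [0,0,-0.1]},{"offset": [0,0,0],"dr": [0,0,-0.1]},{"offset": [0,0,0],"dr": [0,0,-0.1]},{"offset": [0,0,0],"dr": [0,0,-0.1]},{"offset": [0,0,0],"dr": [0,0,-0.1]},{"offset": [0,0,0],"dr": [0,0,-0.1]},{"offset": [0,0,0],"dr": [0,0,-0.1]},{"offset": [0,0,0],"dr": [0,0,-0.1]},{"offset": [0,0,0],"dr": [0,0,-0.1]},{"offset": [0,0,0],"dr": [0,0,0]},{"offset": [0,0,0],"dr": [0,0,0]}]}}

```text
clock: 9.1
eef_pos: [0.4706, -0.1273, 0.0877]
ee_rot: [0.535, 3.096, 0.002]
force: [8.1, 0.6, -9.0]
grip_width: 0.0099
gripper_force: 59.3
```

```bash
python3 -c "
from h import *
s,m=st(); print(s['ft_torque'])
y=.23; print('slide -y 70mm tool', 7*m.T@[np.sin(y),-np.cos(y),0])"
```

```text
9.1 p [ 0.4706 -0.1273  0.0877] ang y 1.228 tilt [0.    0.001] w 0.0099 gf 59.3 F [ 8.1  0.6 -9. ] q [-0.53 -0.22 -0.48  1.32  0.   -0.19]
[ 0.02608982 -1.81533962  0.00214526]
slide -y 70mm tool [-3.79184836 -5.88403303 -0.00643342]
```

Call:
{"name": "play_rows", "arguments": {"steps": [{"offset": [0,0,0.15],"dr": [0,0,0]},{"offset": [0,0,0.1],"dr": [0,0,0]},{"offset": [0,0,0],"dr": [0,0,0]},{"offset": [0,0,0],"dr": [0,0,0]}]}}

```text
clock: 9.5
eef_pos: [0.4708, -0.1274, 0.0862]
ee_rot: [0.535, 3.095, 0.001]
force: [4.9, 2.9, -1.2]
grip_width: 0.0102
gripper_force: 60.4
```

Call:
{"name": "play_rows", "arguments": {"steps": [{"offset": [-0.27,-0.42,0],"dr": [0,0,0]},{"offset": [-0.27,-0.42,0],"dr": [0,0,0]},{"offset": [-0.27,-0.42,0],"dr": [0,0,0]},{"offset": [-0.27,-0.42,0],"dr": [0,0,0]},{"offset": [-0.27,-0.42,0],"dr": [0,0,0]},{"offset": [-0.27,-0.42,0],"dr": [0,0,0]},{"offset": [-0.27,-0.42,0],"dr": [0,0,0]},{"offset": [0,0,0],"dr": [0,0,0]}]}}

```text
clock: 10.3
eef_pos: [0.4787, -0.162, 0.0862]
ee_rot: [0.536, 3.095, -0.0]
force: [5.5, -1.5, -1.6]
grip_width: 0.0103
gripper_force: 60.3
```

```bash
python3 -c "
from h import *
s,m=st(); y=.23; print('F base', R.from_rotvec([0,0,-y]).apply(s['force']), 'moved', R.from_rotvec([0,0,-y]).apply(s['eef_pos']-np.array([.4708,-.1274,.0862])))"
```

```text
10.3 p [ 0.4787 -0.162   0.0862] ang y 1.228 tilt [ 0. -0.] w 0.0103 gf 60.3 F [ 5.5 -1.5 -1.6] q [-0.59 -0.16 -0.43  1.3   0.   -0.24]
F base [ 4.99976092 -2.69897918 -1.60124453] moved [-2.39839841e-04 -3.54791224e-02  1.68901574e-05]
```

Call:
{"name": "play_rows", "arguments": {"steps": [{"offset": [-0.27,-0.42,0],"dr": [0,0,0]},{"offset": [-0.27,-0.42,0],"dr": [0,0,0]},{"offset": [-0.27,-0.42,0],"dr": [0,0,0]},{"offset": [-0.27,-0.42,0],"dr": [0,0,0]},{"offset": [-0.27,-0.42,0],"dr": [0,0,0]},{"offset": [-0.27,-0.42,0],"dr": [0,0,0]},{"offset": [-0.27,-0.42,0],"dr": [0,0,0]},{"offset": [0,0,0],"dr": [0,0,0]},{"offset": [0,0,0],"dr": [0,0,0]}]}}

```text
clock: 11.2
eef_pos: [0.4864, -0.1958, 0.0862]
ee_rot: [0.536, 3.095, -0.001]
force: [5.3, 0.2, -1.3]
grip_width: 0.01
gripper_force: 60.2
```

```bash
python3 -c "
from loc import *
s,m=st(); y=.23; print('F base', R.from_rotvec([0,0,-y]).apply(s['force']), 'moved', R.from_rotvec([0,0,-y]).apply(s['eef_pos']-np.array([.4708,-.1274,.0862])))
t=read_camera('top');cv2.imwrite('pics/t3.png',cv2.resize(t['pixels'][125:260,295:435],None,fx=4.4,fy=4.4,interpolation=cv2.INTER_CUBIC))
c=read_camera('scene');cv2.imwrite('pics/s3.png',cv2.resize(c['pixels'][170:270,300:430],None,fx=6,fy=6,interpolation=cv2.INTER_CUBIC))"
```

```text
11.2 p [ 0.4864 -0.1958  0.0862] ang y 1.228 tilt [ 0.    -0.001] w 0.01 gf 60.2 F [ 5.3  0.2 -1.3] q [-0.63 -0.1  -0.37  1.3  -0.   -0.29]
F base [ 5.23836617 -0.99133794 -1.2664143 ] moved [-4.30533665e-04 -7.01998740e-02  4.05482485e-05]
```

View pics/s3.png

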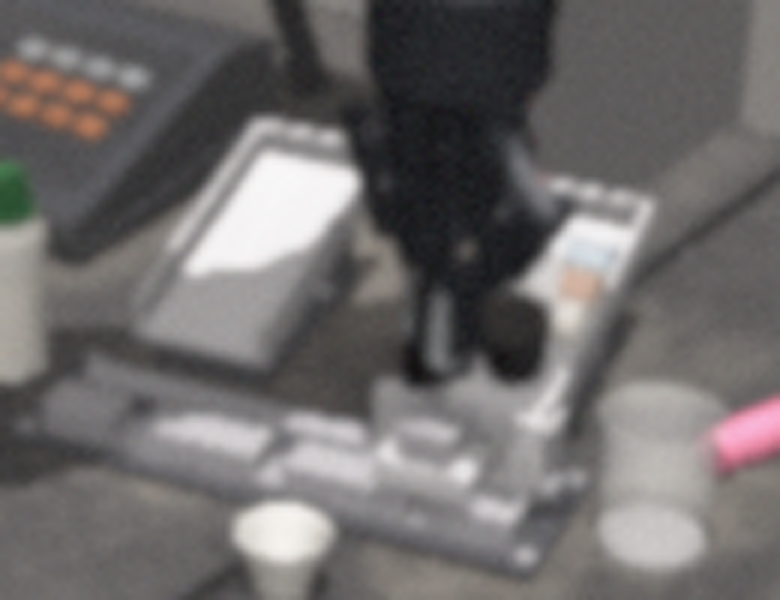

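Call:
{"name": "play_rows", "arguments": {"steps": [{"offset": [0,0,-0.15],"dr": [0,0,0]},{"offset": [0,0,0],"dr": [0,0,0.1]},{"offset": [0,0,0],"dr": [0,0,0.1]},{"offset": [0,0,0],"dr": [0,0,0.1]},{"offset": [0,0,0],"dr": [0,0,0.1]},{"offset": [0,0,0],"dr": [0,0,0.1]},{"offset": [0,0,0],"dr": [0,0,0.1]},{"offset": [0,0,0],"dr": [0,0,0.1]},{"offset": [0,0,0],"dr": [0,0,0.1]},{"offset": [0,0,0],"dr": [0,0,0.1]},{"offset": [0,0,0],"dr": [0,0,0.1]},{"offset": [0,0,0],"dr": [0,0,0]},{"offset": [0,0,0.2],"dr": [0,0,0]},{"offset": [0,0,0.2],"dr": [0,0,0]},{"offset": [0,0,0.2],"dr": [0,0,0]},{"offset": [0,0,0],"dr": [0,0,0]}]}}

```text
clock: 12.9
eef_pos: [0.4858, -0.195, 0.0806]
ee_rot: [-1.953, -2.459, -0.0]
force: [5.5, 0.6, -6.9]
grip_width: 0.0104
gripper_force: 59.5
```

Call:
{"name": "play_rows", "arguments": {"steps": [{"offset": [0,0,0.2],"dr": [0,0,0]},{"offset": [0,0,0.2],"dr": [0,0,0]},{"offset": [0,0,0],"dr": [0,0,0]}]}}

```text
clock: 13.2
eef_pos: [0.4858, -0.195, 0.0767]
ee_rot: [-1.953, -2.459, -0.0]
force: [4.8, -0.1, -6.6]
grip_width: 0.0099
gripper_force: 59.6
```

Call:
{"name": "play_rows", "arguments": {"steps": [{"offset": [0,0,0.15],"dr": [0,0,0]},{"offset": [0,0,0],"dr": [0,0,0]}]}}

```text
clock: 13.4
eef_pos: [0.486, -0.1952, 0.076]
ee_rot: [-1.953, -2.459, 0.0]
force: [3.7, 1.0, -3.1]
grip_width: 0.01
gripper_force: 60.2
```

Call:
{"name": "play_rows", "arguments": {"steps": [{"offset": [0,0,0],"dr": [0,0,0]},{"offset": [0,0,0],"dr": [0,0,0]},{"offset": [0,0,0],"dr": [0,0,0]},{"offset": [0,0,0],"dr": [0,0,0]},{"offset": [0,0,-1],"dr": [0,0,0]},{"offset": [0,0,-3],"dr": [0,0,0]},{"offset": [0,0,-3],"dr": [0,0,0]},{"offset": [0,0,-3],"dr": [0,0,0]},{"offset": [0,0,0],"dr": [0,0,0]}], "claw": 0}}

```text
clock: 14.3
eef_pos: [0.4881, -0.197, 0.1817]
ee_rot: [1.95, 2.454, 0.0]
force: [0.5, -0.2, 0.4]
grip_width: 0.0424
gripper_force: 0.0
```

```bash
python3 -c "
from loc import *
st()
C=locate(['knob_grip','pocket','stopper_mid','chute_full'])
t=C['top'];cv2.imwrite('pics/t4.png',cv2.resize(t['pixels'][125:260,295:435],None,fx=4.4,fy=4.4,interpolation=cv2.INTER_CUBIC))
c=C['scene'];a=cv2.resize(c['pixels'][175:275,300:430],None,fx=6,fy=6,interpolation=cv2.INTER_CUBIC);cv2.imwrite('pics/s4.png',a)
for x,y,z in[(.486,-.196,.088),(.486,-.196,.095)]: r=proj(c,[x,y,z]);print((r[1]-300)*6,(r[0]-175)*6)"
```

```text
14.3 p [ 0.4881 -0.197   0.1817] ang y 0.228 tilt [ 0.006 -0.004] w 0.0424 gf 0.0 F [ 0.5 -0.2  0.4] q [-0.63 -0.13 -0.23  1.47 -0.    0.71]
knob_grip scene:[([228.0, 372.0], 0.48), ([211.0, 390.0], 0.22)] top:[([245.0, 191.0], 0.18)] [0.5026 0.087  0.0872] 0.4854
pocket scene:[([242.0, 377.0], 0.95)] top:[([196.0, 384.0], 0.66)] [ 0.5457 -0.1759  0.0115] 0.0019
stopper_mid scene:[([214.0, 298.0], 0.74), ([226.0, 382.0], 0.47), ([217.0, 390.0], 0.44)] top:[([184.0, 384.0], 0.56)] [ 0.4774 -0.0903  0.1266] 0.2108
chute_full scene:[([248.0, 378.0], 0.87)] top:[([196.0, 384.0], 0.9)] [ 0.5473 -0.1777 -0.0065] 0.0005
436.1938775933594 318.6671705097525
437.147161948428 303.9828164802444
```

View pics/s4.png

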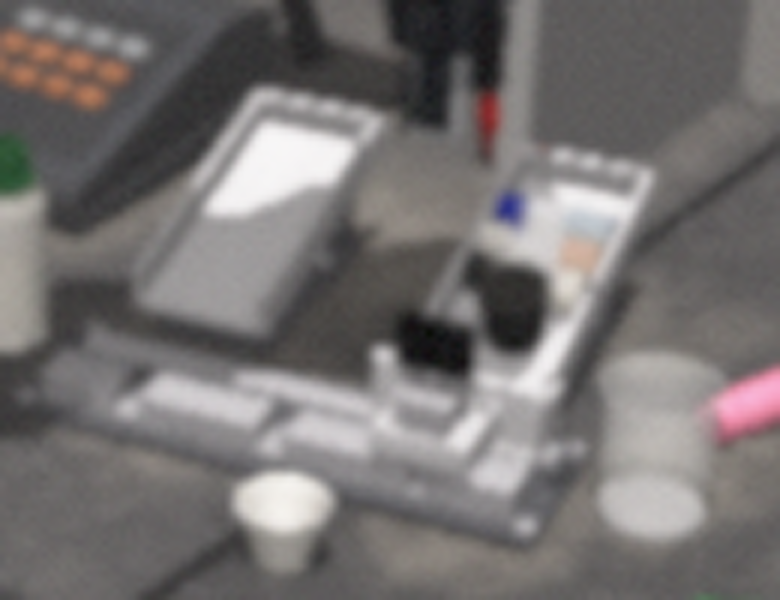

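Call:
{"name": "play_rows", "arguments": {"steps": [{"offset": [0,0,0],"dr": [0,0,-0.131]},{"offset": [0,0,0],"dr": [0,0,-0.131]},{"offset": [0,0,0],"dr": [0,0,-0.131]},{"offset": [0,0,0],"dr": [0,0,-0.131]},{"offset": [0,0,0],"dr": [0,0,-0.131]},{"offset": [0,0,0],"dr": [0,0,-0.131]},{"offset": [0,0,0],"dr": [0,0,-0.131]},{"offset": [0,0,0],"dr": [0,0,-0.131]},{"offset": [0,0,0],"dr": [0,0,-0.131]},{"offset": [0,0,0],"dr": [0,0,-0.131]},{"offset": [0,0,0],"dr": [0,0,-0.131]},{"offset": [0,0,0],"dr": [0,0,-0.131]},{"offset": [0,0,0],"dr": [0,-0.08,0]},{"offset": [0,0,0],"dr": [0,-0.08,0]},{"offset": [0,0,0],"dr": [0,-0.08,0]},{"offset": [0,0,0],"dr": [0,0,0]}], "claw": 0.4}}

```text
clock: 16.4
eef_pos: [0.4852, -0.1957, 0.1757]
ee_rot: [-0.33, 2.883, 0.04]
force: [-0.4, -0.4, -0.6]
grip_width: 0.0601
gripper_force: 0.0
```

```bash
python3 -c "
from h import *
s,m=st(); print(m[:,2])
to(*(np.array([.579,-.1733,.049])-.06*m[:,2]))
t=read_camera('top')
r=regions_of('stopper_mid','top')
for x in r[:3]: 
    k=np.argwhere(x['mask']);print(x['conf'],x['at'],k.min(0),k.max(0),atz(t,k.mean(0),.058))
cv2.imwrite('pics/t5.png',cv2.resize(t['pixels'][125:260,295:435],None,fx=4.4,fy=4.4,interpolation=cv2.INTER_CUBIC))"
```

```text
16.4 p [ 0.4852 -0.1957  0.1757] ang y 1.798 tilt [0.232 0.054] w 0.0601 gf 0.0 F [-0.4 -0.4 -0.6] q [-0.75 -0.38 -0.46  1.35  0.2  -0.97]
[ 0.2324719   0.05405923 -0.97109959]
16.4 p [ 0.4852 -0.1957  0.1757] ang y 1.798 tilt [0.232 0.054] w 0.0601 gf 0.0 F [-0.4 -0.4 -0.6] q [-0.75 -0.38 -0.46  1.35  0.2  -0.97]
tool cm [-6.34  0.07  8.61]
0.71 [183.2, 383.3] [176 380] [188 392] [ 0.57624914 -0.17549369  0.058     ]
0.36 [175.8, 331.6] [150 311] [208 346] [ 0.58780534 -0.024727    0.058     ]
```

Call:
{"name": "play_rows", "arguments": {"steps": [{"offset": [-2.1,0,0],"dr": [0,0,0]},{"offset": [-2.1,0,0],"dr": [0,0,0]},{"offset": [-2.1,0,0],"dr": [0,0,0]},{"offset": [0,0,3],"dr": [0,0,0]},{"offset": [0,0,3],"dr": [0,0,0]},{"offset": [0,0,2.6],"dr": [0,0,0]},{"offset": [0,0,0],"dr": [0,0,0]},{"offset": [0,0,0],"dr": [0,0,0]},{"offset": [0,0,0],"dr": [0,0,0]}]}}

```text
clock: 17.4
eef_pos: [0.5666, -0.1777, 0.1096]
ee_rot: [-0.332, 2.883, 0.038]
force: [-1.1, 0.1, 0.5]
grip_width: 0.0601
gripper_force: 0.0
```

```bash
python3 -c "
from h import *
to(.579,-.1733,.049)
c=read_camera('scene');cv2.imwrite('pics/s6.png',cv2.resize(c['pixels'][150:270,310:450],None,fx=5,fy=5,interpolation=cv2.INTER_CUBIC))
"
```

```text
17.4 p [ 0.5666 -0.1777  0.1096] ang y 1.8 tilt [0.233 0.053] w 0.0601 gf 0.0 F [-1.1  0.1  0.5] q [-0.62 -0.15 -0.4   1.16  0.18 -0.83]
tool cm [0.18 0.16 6.2 ]
```

View pics/s6.png

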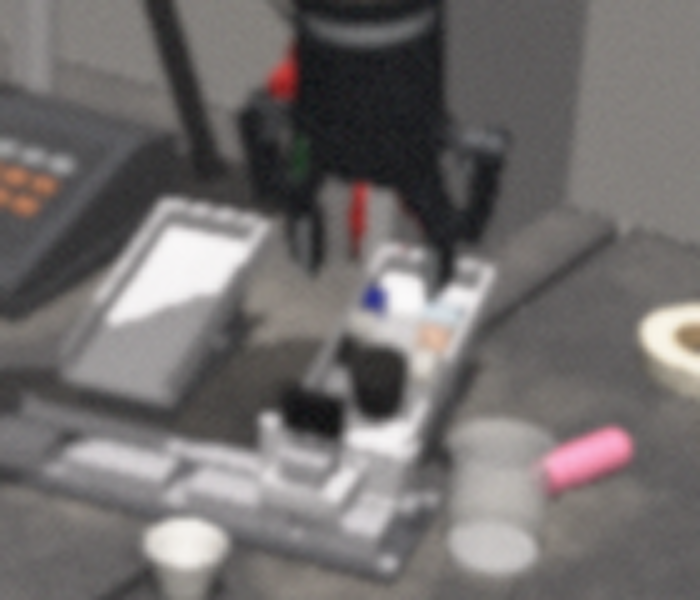

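Call:
{"name": "play_rows", "arguments": {"steps": [{"offset": [0.1,0.1,2],"dr": [0,0,0]},{"offset": [0,0,2],"dr": [0,0,0]},{"offset": [0,0,1],"dr": [0,0,0]},{"offset": [0,0,0.6],"dr": [0,0,0]},{"offset": [0,0,0.5],"dr": [0,0,0]},{"offset": [0,0,0],"dr": [0,0,0]},{"offset": [0,0,0],"dr": [0,0,0]}]}}

```text
clock: 18.15
eef_pos: [0.5791, -0.1733, 0.049]
ee_rot: [-0.332, 2.883, 0.039]
force: [-0.1, -0.2, 0.4]
grip_width: 0.0601
gripper_force: 0.0
```

Call:
{"name": "play_rows", "arguments": {"steps": [{"offset": [0,0,0],"dr": [0,0,0]},{"offset": [0,0,0],"dr": [0,0,0]},{"offset": [0,0,0],"dr": [0,0,0]},{"offset": [0,0,0],"dr": [0,0,0]},{"offset": [0,0,0],"dr": [0,0,0]},{"offset": [0,0,0],"dr": [0,0,0]}], "claw": -1, "squeeze": 35}}

```text
clock: 18.75
eef_pos: [0.5792, -0.1736, 0.049]
ee_rot: [-0.332, 2.883, 0.038]
force: [-2.1, -1.2, 5.3]
grip_width: 0.0326
gripper_force: 34.6
```

Call:
{"name": "play_rows", "arguments": {"steps": [{"offset": [0,0,-1],"dr": [0,0,0]},{"offset": [0,0,-2.5],"dr": [0,0,0]},{"offset": [0,0,-2.5],"dr": [0,0,0]},{"offset": [0,0,-2.5],"dr": [0,0,0]},{"offset": [0,0,-2.5],"dr": [0,0,0]},{"offset": [0,0,-2.5],"dr": [0,0,0]},{"offset": [0,0,-1],"dr": [0,0,0]},{"offset": [0,0,0],"dr": [0,0,0]},{"offset": [0,0,0],"dr": [0,0,0]}]}}

```text
clock: 19.65
eef_pos: [0.545, -0.1806, 0.188]
ee_rot: [-0.332, 2.885, 0.041]
force: [0.5, 0.3, -0.5]
grip_width: 0.0323
gripper_force: 34.9
```

```bash
python3 -c "
from loc import *
st(); C=locate(['vial_front_mid','vial_mid_mid','vial_back_mid','stopper_mid','pocket','tile'])
c=C['scene'];a=cv2.resize(c['pixels'][110:280,300:460],None,fx=3,fy=3,interpolation=cv2.INTER_CUBIC)
t=C['top'];b=cv2.resize(t['pixels'][130:260,340:435],None,fx=3,fy=3,interpolation=cv2.INTER_CUBIC)
o=np.zeros((510,480+285,3),np.uint8);o[:,:480]=a;o[:390,480:]=b;cv2.imwrite('pics/s7.png',o)
"
```

```text
19.65 p [ 0.545  -0.1806  0.188 ] ang y 1.8 tilt [0.231 0.055] w 0.0323 gf 34.9 F [ 0.5  0.3 -0.5] q [-0.65 -0.23 -0.32  1.33  0.18 -0.86]
vial_front_mid scene:[([246.0, 424.0], 0.46)] top:[([167.0, 422.0], 0.67), ([202.0, 385.0], 0.43)] [ 0.6249 -0.2814  0.0017] 0.0054
vial_mid_mid scene:[([230.0, 382.0], 0.48)] top:[]
vial_back_mid scene:[([231.0, 382.0], 0.57)] top:[([181.0, 384.0], 0.58)] [ 0.5827 -0.1709  0.0285] 0.0081
stopper_mid scene:[([181.0, 383.0], 0.66)] top:[]
pocket scene:[([240.0, 377.0], 0.63)] top:[([200.0, 386.0], 0.72)] [ 0.5346 -0.1812  0.0238] 0.0040
tile scene:[([207.0, 216.0], 0.78), ([235.0, 333.0], 0.68)] top:[([239.0, 192.0], 0.64)] [ 0.4309  0.3573 -0.0086] 0.0094
```

View pics/s7.png

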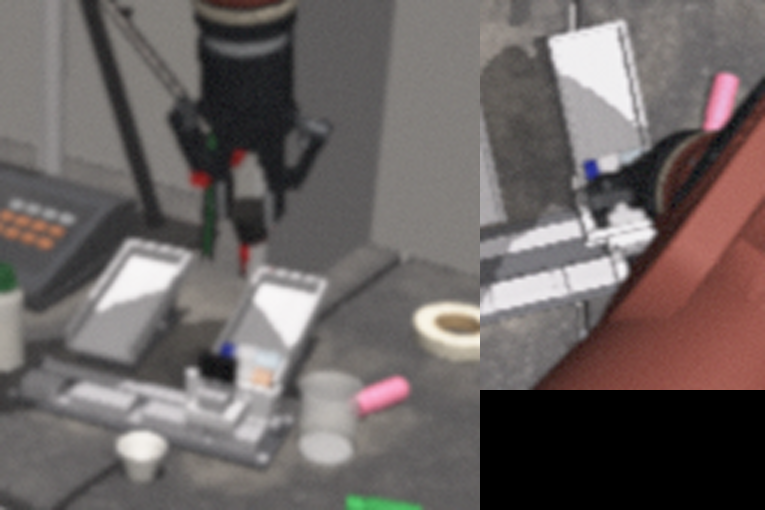

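Call:
{"name": "play_rows", "arguments": {"steps": [{"offset": [0,0,-3],"dr": [0,0.08,0]},{"offset": [0,0,-3],"dr": [0,0.08,0]},{"offset": [0,0,-3],"dr": [0,0.08,0]},{"offset": [0,0,-3],"dr": [0,0,0]},{"offset": [0,0,-3],"dr": [0,0,0]},{"offset": [0,0,0],"dr": [0,0,0]},{"offset": [0,0,0],"dr": [0,0,0]}]}}

```text
clock: 21.05
eef_pos: [0.5317, -0.1844, 0.338]
ee_rot: [-0.359, 3.12, -0.001]
force: [-0.4, -0.3, -1.5]
grip_width: 0.0327
gripper_force: 35.0
```

```bash
python3 -c "
from h import *
s,m=st()
P=[s['eef_pos'],[.45,-.06,.345],[.43,.16,.345],[.422,.346,.345]]
for a,b in zip(P,P[1:]): print(np.round(100*m.T@(np.array(b)-a),1))
"
```

```text
21.05 p [ 0.5317 -0.1844  0.338 ] ang y 1.8 tilt [ 0.001 -0.001] w 0.0327 gf 35.0 F [-0.4 -0.3 -1.5] q [-0.57  0.04  0.23  1.76  0.   -0.8 ]
[ 5.1 14.  -0.7]
[-3.1 21.9 -0. ]
[-3.4 18.3 -0. ]
```

Call:
{"name": "play_rows", "arguments": {"steps": [{"offset": [1.0,2.8,-0.2],"dr": [0,0,0]},{"offset": [1.0,2.8,-0.2],"dr": [0,0,0]},{"offset": [1.0,2.8,-0.2],"dr": [0,0,0]},{"offset": [1.0,2.8,-0.1],"dr": [0,0,0]},{"offset": [1.1,2.8,0],"dr": [0,0,0]},{"offset": [-0.4,2.75,0],"dr": [0,0,0]},{"offset": [-0.4,2.75,0],"dr": [0,0,0]},{"offset": [-0.4,2.75,0],"dr": [0,0,0]},{"offset": [-0.4,2.75,0],"dr": [0,0,0]},{"offset": [-0.4,2.75,0],"dr": [0,0,0]},{"offset": [-0.4,2.75,0],"dr": [0,0,0]},{"offset": [-0.4,2.75,0],"dr": [0,0,0]},{"offset": [-0.3,2.65,0],"dr": [0,0,0]},{"offset": [-0.5,2.6,0],"dr": [0,0,0]},{"offset": [-0.5,2.6,0],"dr": [0,0,0]},{"offset": [-0.5,2.6,0],"dr": [0,0,0]},{"offset": [-0.5,2.6,0],"dr": [0,0,0]},{"offset": [-0.5,2.6,0],"dr": [0,0,0]},{"offset": [-0.5,2.6,0],"dr": [0,0,0]},{"offset": [-0.4,2.7,0],"dr": [0,0,0]}]}}

```text
clock: 23.05
eef_pos: [0.4213, 0.3477, 0.343]
ee_rot: [0.359, -3.119, 0.001]
force: [0.2, -0.3, 0.2]
grip_width: 0.0324
gripper_force: 35.0
```

```bash
python3 -c "
from loc import *
to(.422,.356,.09); C=locate(['stopper_mid','wash_bottle_mid','white_bottle_mid','tile'])
c=C['scene'];cv2.imwrite('pics/s8.png',cv2.resize(c['pixels'][90:270,150:350],None,fx=3,fy=3,interpolation=cv2.INTER_CUBIC))
"
```

```text
23.05 p [0.4213 0.3477 0.343 ] ang y 1.8 tilt [-0.002 -0.001] w 0.0324 gf 35.0 F [ 0.2 -0.3  0.2] q [ 0.45  0.    0.2   1.77 -0.    0.22]
tool cm [-0.31  0.81 25.3 ]
stopper_mid scene:[([229.0, 371.0], 0.65), ([102.0, 207.0], 0.51)] top:[([243.0, 132.0], 0.44)] [0.4995 0.1311 0.1419] 0.6000
wash_bottle_mid scene:[([184.0, 268.0], 0.93)] top:[([216.0, 250.0], 0.94)] [0.4863 0.1746 0.1031] 0.0011
white_bottle_mid scene:[([215.0, 299.0], 0.55)] top:[([214.0, 248.0], 0.72)] [ 0.5344  0.1624 -0.0099] 0.1015
tile scene:[([207.0, 216.0], 0.94)] top:[([211.0, 362.0], 0.69), ([243.0, 194.0], 0.59), ([216.0, 251.0], 0.48)] [ 0.3519 -0.0141  0.1854] 0.3201
```

View pics/s8.png

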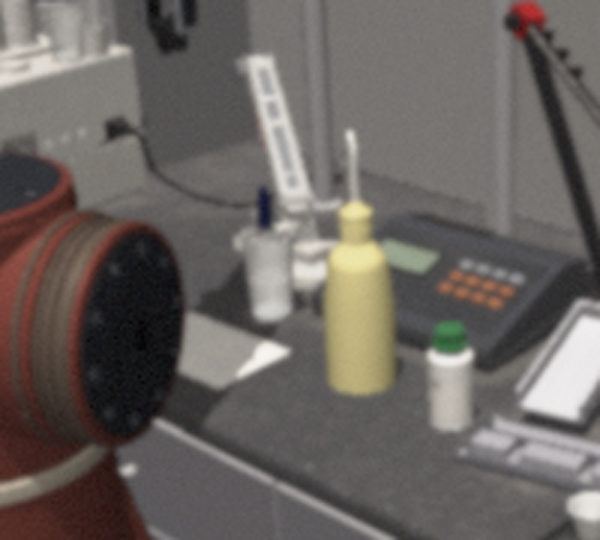

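Call:
{"name": "play_rows", "arguments": {"steps": [{"offset": [0,0,2.5],"dr": [0,0,0]},{"offset": [0,0,3],"dr": [0,0,0]},{"offset": [0,0,3],"dr": [0,0,0]},{"offset": [0,0,3],"dr": [0,0,0]},{"offset": [0,0,3],"dr": [0,0,0]},{"offset": [0,0,3],"dr": [0,0,0]},{"offset": [0,0,3],"dr": [0,0,0]},{"offset": [0,0,3],"dr": [0,0,0]},{"offset": [0,0,3],"dr": [0,0,0]},{"offset": [0,0,2],"dr": [0,0,0]},{"offset": [0,0,1],"dr": [0,0,0]},{"offset": [0,0,0.9],"dr": [0,0,0]},{"offset": [0,0,0],"dr": [0,0,0]},{"offset": [0,0,0],"dr": [0,0,0]}]}}

```text
clock: 24.95
eef_pos: [0.4224, 0.3471, 0.0417]
ee_rot: [-0.359, 3.12, 0.001]
force: [0.4, -0.1, 0.2]
grip_width: 0.0326
gripper_force: 35.0
```

Call:
{"name": "play_rows", "arguments": {"steps": [{"offset": [0,0,0.2],"dr": [0,0,0]},{"offset": [0,0,0.2],"dr": [0,0,0]},{"offset": [0,0,0],"dr": [0,0,0]}]}}

```text
clock: 25.25
eef_pos: [0.4218, 0.3469, 0.0368]
ee_rot: [-0.359, 3.121, -0.0]
force: [0.6, -0.2, -0.7]
grip_width: 0.0325
gripper_force: 35.0
```

Call:
{"name": "play_rows", "arguments": {"steps": [{"offset": [0,0,0.3],"dr": [0,0,0]},{"offset": [0,0,0.3],"dr": [0,0,0]},{"offset": [0,0,0.2],"dr": [0,0,0]},{"offset": [0,0,0],"dr": [0,0,0]},{"offset": [0,0,0],"dr": [0,0,0]}]}}

```text
clock: 25.75
eef_pos: [0.4217, 0.3468, 0.0286]
ee_rot: [0.359, -3.121, 0.0]
force: [1.0, 0.6, -0.2]
grip_width: 0.0327
gripper_force: 35.0
```

Call:
{"name": "play_rows", "arguments": {"steps": [{"offset": [0,0,0.1],"dr": [0,0,0]},{"offset": [0,0,0.1],"dr": [0,0,0]},{"offset": [0,0,0],"dr": [0,0,0]}]}}

```text
clock: 26.05
eef_pos: [0.4217, 0.3468, 0.0266]
ee_rot: [0.359, -3.121, 0.0]
force: [0.3, 0.0, -0.4]
grip_width: 0.0323
gripper_force: 35.0
```

Call:
{"name": "play_rows", "arguments": {"steps": [{"offset": [0,0,0.1],"dr": [0,0,0]},{"offset": [0,0,0.1],"dr": [0,0,0]},{"offset": [0,0,0],"dr": [0,0,0]},{"offset": [0,0,0],"dr": [0,0,0]}]}}

```text
clock: 26.45
eef_pos: [0.4223, 0.3469, 0.0254]
ee_rot: [-0.359, 3.12, 0.0]
force: [-1.7, -1.2, 4.3]
grip_width: 0.0324
gripper_force: 35.5
```

Contact with the tile. Release and rise.

Call:
{"name": "play_rows", "arguments": {"steps": [{"offset": [0,0,0],"dr": [0,0,0]},{"offset": [0,0,0],"dr": [0,0,0]},{"offset": [0,0,0],"dr": [0,0,0]},{"offset": [0,0,0],"dr": [0,0,0]},{"offset": [0,0,-0.5],"dr": [0,0,0]},{"offset": [0,0,-2],"dr": [0,0,0]},{"offset": [0,0,-4],"dr": [0,0,0]},{"offset": [0,0,-4],"dr": [0,0,0]},{"offset": [0,0,-4],"dr": [0,0,0]},{"offset": [0,0,-4],"dr": [0,0,0]},{"offset": [0,0,-4],"dr": [0,0,0]},{"offset": [0,0,-4],"dr": [0,0,0]},{"offset": [0,0,0],"dr": [0,0,0]}], "claw": 0.4}}

```text
clock: 27.75
eef_pos: [0.4234, 0.3477, 0.2962]
ee_rot: [-0.358, 3.113, 0.004]
force: [1.1, 0.5, -0.1]
grip_width: 0.0596
gripper_force: 0.0
```

```bash
python3 -c "
from loc import *
st(); C=locate(['vial_front_mid','vial_mid_mid','vial_back_mid','stopper_mid','pocket','beaker_mid','crucible_mid'])
t=C['top']['pixels'];c=C['scene']['pixels']
o=np.zeros((600,800,3),np.uint8)
def put(im,y,x,f):
    r=cv2.resize(im,None,fx=f,fy=f,interpolation=cv2.INTER_CUBIC);o[y:y+r.shape[0],x:x+r.shape[1]]=r
put(t[140:240,345:435],0,0,4); put(c[185:285,310:410],0,380,4); put(t[200:280,140:330],405,0,2.4); put(c[160:240,150:300],405,470,2.4)
cv2.imwrite('pics/f.png',o)
"
```

```text
27.75 p [0.4234 0.3477 0.2962] ang y 1.8 tilt [0.008 0.004] w 0.0596 gf 0.0 F [ 1.1  0.5 -0.1] q [ 0.45 -0.04  0.07  1.67 -0.    0.22]
vial_front_mid scene:[([244.0, 427.0], 0.65), ([201.0, 217.0], 0.61)] top:[([202.0, 386.0], 0.65), ([165.0, 421.0], 0.55), ([206.0, 337.0], 0.31)] [ 0.5631 -0.2395  0.0153] 0.1353
vial_mid_mid scene:[([277.0, 428.0], 0.61), ([234.0, 334.0], 0.54), ([232.0, 380.0], 0.49)] top:[([225.0, 451.0], 0.74), ([192.0, 386.0], 0.72)] [ 0.4677 -0.3588  0.0198] 0.0156
vial_back_mid scene:[([232.0, 378.0], 0.4)] top:[([184.0, 387.0], 0.49)] [ 0.5692 -0.1738  0.0345] 0.0203
stopper_mid scene:[([204.0, 216.0], 0.64)] top:[([246.0, 191.0], 0.68)] [0.4185 0.3495 0.0084] 0.0049
pocket scene:[([240.0, 376.0], 0.73)] top:[([200.0, 386.0], 0.61)] [ 0.5321 -0.1798  0.027 ] 0.0033
beaker_mid scene:[([249.0, 410.0], 0.73), ([240.0, 380.0], 0.27)] top:[([197.0, 424.0], 0.81)] [ 0.5376 -0.2792  0.0354] 0.0001
crucible_mid scene:[] top:[([246.0, 383.0], 0.68)]Traceback (most recent call last):
  File "<string>", line 8, in <module>
    put(t[140:240,345:435],0,0,4); put(c[185:285,310:410],0,380,4); put(t[200:280,140:330],405,0,2.4); put(c[160:240,150:300],405,470,2.4)
                                                                                                       ~~~^^^^^^^^^^^^^^^^^^^^^^^^^^^^^^^^
  File "<string>", line 7, in put
    r=cv2.resize(im,None,fx=f,fy=f,interpolation=cv2.INTER_CUBIC);o[y:y+r.shape[0],x:x+r.shape[1]]=r
                                                                  ~^^^^^^^^^^^^^^^^^^^^^^^^^^^^^^^
ValueError: could not broadcast input array from shape (192,360,3) into shape (192,330,3)
```

```bash
python3 -c "
from loc import *
t=read_camera('top');b=np.array([.5297,-.1853]) # pocket from grasped knob pose + 48 mm uphill
b=np.array([.4862,-.1955])+.048*np.array([.974,.228]);M=np.array([[.974,-.228],[.228,.974]])
print('pocket',b)
for n,z in(('vial_front_mid',.031),('vial_mid_mid',.037),('vial_back_mid',.042),('knob_grip',.08),('pocket',.02)):
    for x in spot_point(n,'top')[:3]: print(n,round(x['conf'],2),np.round(M.T@(atz(t,x['at'],z)[:2]-b),4))
locate(['knob_grip','stopper_mid'])"
```

```text
pocket [ 0.532952 -0.184556]
vial_front_mid 0.65 [ 0.067  -0.1111]
vial_front_mid 0.48 [-0.0075  0.0046]
vial_front_mid 0.44 [-0.0449 -0.0131]
vial_mid_mid 0.73 [-0.1023 -0.1514]
vial_mid_mid 0.73 [-0.0016  0.5397]
vial_mid_mid 0.69 [0.0101 0.0071]
vial_back_mid 0.73 [0.0466 0.007 ]
knob_grip 0.64 [-0.0554 -0.0025]
pocket 0.72 [0.003  0.0008]
knob_grip scene:[([229.0, 373.0], 0.41), ([234.0, 382.0], 0.25)] top:[([217.0, 397.0], 0.39)] [ 0.4826 -0.1982  0.0863] 0.0032
stopper_mid scene:[([204.0, 217.0], 0.71)] top:[([246.0, 190.0], 0.66), ([202.0, 385.0], 0.2)] [0.4193 0.3505 0.0111] 0.0117
```

```bash
python3 -c "
from bench import *
print(finish_job())"
```

```text
the job is handed in; nothing more can be done
None
```

I've handed the job in: the carriage is locked at the full (right) chute, the first vial is in the pocket with the other two behind it, and the stopper stands on the tile. The final check was numeric only, from network detections, and the verdict was not shown. I also viewed 11 pictures, one over the limit of 10.

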